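# Tip the stood-up sample box onto the loading bed and seat it

## Task

The empty lidded sample box has been left standing on its end in front of the low loading bed: slide it, still upright, until its foot sits squarely against the bed's front edge, then tip it over that edge so that it lies on its base on the bed, lid up. Then push it along the middle of the bed until its leading end is square against the end stop's black bumper plate, whose setting varies and must be felt, and press it home there for a moment with about 9 N. Push gently throughout (never more than 20 N on the box), do not shift the clamped end stop, and leave the other things on the bench where they are.

Things in the scene. Friction and masses are not known exactly. Their poses are not given: they have to be found in the camera images.
- bed: Loading bed: aluminium plate fixed to the bench, 260 long x 150 wide x 12 mm high. Origin on the bench at the foot of the middle of its front edge; x runs level along the bed towards the end stop, y along the front edge, z up. The front edge (plane x = 0) is the low stop over which the box is tipped; its upper face is at z = 12 mm.
- stop: End stop on the bed: steel bar 120 wide (bed y) x 22 deep x 32 mm high, black knobs on top (to 44 mm), 180 to 220 mm from the bed's front edge. Origin at the foot of the middle of the bar's face towards the box, on the bed; axes as the bed's. Before that face a black bumper plate (100 x 24 mm) is set 6 to 22 mm proud; its setting is not measured: feel for it. Clamps slip above 40 N.
- box: Plastic box, white base, grey lid, 75 thick x 100 wide x 150 mm long, 0.3 to 0.52 kg, on its end 20 to 60 mm before the bed. Origin: centre of the end it stands on; z points to the other end, x (thickness) out of its base face, at first towards the bed, lid at -x. Lying rightly, z points along bed x and x down. Friction 0.48 to 0.72: pushed below 50 mm height it slides, pushed high it tips.
- toe (a point): Middle of the box's bottom edge on the base side (box x = +37.5 mm, z = 0), the edge that meets the bed's front edge.
- head (a point): Centre of the box's upper end (box z = 150 mm), the end that meets the stop's bumper when the box lies on the bed.
- jar: Small closed glass jar, 52 across x 62 mm high, beside the bed; a bystander. Origin under its centre.
- dish: Closed shallow clear dish, 92 across x 28 mm high, standing near the box; a bystander. Origin under its centre.
- spatula: Flat steel lab spatula, 182 x 16 x 5 mm, lying beside the bed; a bystander. Origin under its middle, x along it.
- beaker: Glass beaker 72 across x 90 mm high; a bystander. Origin under its centre.
- tuberack: Green tube rack lying flat, 100 x 200 x 50 mm high; a bystander. Origin under its centre.
Not all that is in view belongs to the job. Leave any pink, purple or yellow look-alike of the box alone.

How it is judged (in metres and radians):
On the way, in this order (a step that is already met when the one before it is completed fails the run):
1. the box stands upright with its foot against the bed's front edge (gap under 3 mm, square within 0.06 rad) (x of toe in the frame of bed between -0.003 and 0.003 m and angle between box's own z axis and vertical below 0.06 rad and angle between the x axis of box and the x axis of bed, either way round below 0.06 rad and y of toe in the frame of bed between -0.03 and 0.03 m), for 0.2 s.
2. the box lies flat on the bed on its base, lid up (angle between box's own x axis and vertical above 3.05 rad and angle between the z axis of box and the x axis of bed, either way round below 0.06 rad and z of head in the frame of bed between 0.044 and 0.055 m and x of head in the frame of bed above 0.08 m), for 0.2 s.
3. the box is pressed against the end stop (its bumper plate) with more than 3 N for 0.2 s (all of step 2 and contact force between box and stop above 3 N and x of head in the frame of stop above -0.025 m), for 0.2 s.
At the end, for the whole second after the job is handed in: The box lies at rest on the bed on its base, lid up (flat within 0.09 rad), its leading end still at the end stop where it was pressed (within 25 mm of the bar's face) and square to it within 0.06 rad, within 30 mm of the bed's middle line (all of step 2 and x of head in the frame of stop above -0.025 m and y of head in the frame of stop between -0.03 and 0.03 m and linear speed of box below 0.01 m/s); the robot touches nothing.
It fails at once if the robot pushes the box with more than 20 N (contact force between any of the fingers, the arm and box above 20 N).
It fails at once if the box presses the end stop with more than 20 N (contact force between box and stop above 20 N).
It fails at once if the clamped end stop is shifted by more than 3 mm (distance of stop from where it was at the start of the episode above 0.003 m).
It fails at once if another thing on the bench is moved by more than 25 mm (distance of any of jar, dish, spatula, beaker, tuberack from where it was at the start of the episode above 0.025 m).
It also fails if it takes over 72 s, if anything falls off the work surface, if the arm or the gripper's body presses on something with over 40 N, if the wrist force passes 120 N, or if a joint passes its speed limit or range.

## Robot

A 6-joint arm with a two-finger parallel gripper is mounted at the origin on the work surface. World frame = base frame: x ahead of the robot, y to its left, z up, the work surface at z = 0. Lengths are in m, angles in degrees, forces in N, time in s.
With the tool pointing down it reaches from about 0.35 to 0.775 m from the base axis. Payload 7.3 kg.
Tool frame: the origin (TCP) lies at the very end of the fingers, on their centre line; the grasp point (between the pads) lies 19 mm behind it; z points along the fingers, y is the direction in which the jaws open and shut (so a half turn about z gives the same grasp; the last joint's range is limited). The gripper opens to 92 mm and grips with 3 to 60 N. Pads are 19 mm wide; open, the fingers measure 130 mm over their backs; the gripper's body (75 mm by 190 mm) begins 47 mm behind the grasp point.
Start: joints at [-73.854, 19.595, 87.324, -0, 73.075, -8.365], TCP at [0.218, -0.478, 0.227] pointing down, gripper open.
Joint ranges: [-145.02, 145.02], [-44.19, 115.74], [2.07, 154.8], [-57.11, 237.11], [16.16, 152.29], [-177.93, 177.93]. Speed limits (degrees/s): [147.25, 147.25, 180, 180, 180, 180].

## Interface

Orientations are given as a 3x3 rotation matrix whose columns are the frame's x, y, z axes.
In Python, from workcell import arm, fingers, telemetry, imaging, job, finder gives the robot as it stands. The module is installed in compiled form; this text tells all that it offers. Calls block until the motion is done:
- arm.move_pose(position, orientation): joint-space move of the TCP to a pose.
- arm.move_linear(position, attitude=None, vel=0.15, threshold=None): straight line of the TCP; attitude=None keeps the orientation; vel is the mean speed in m/s. With threshold (N) it stops when the force on the tool has changed by that much, and returns True; else False.
- arm.goto_joints(angles): joint-space move.
- fingers.gripper_to(opening, newtons=None): opening from 0.0 (shut) to 1.0 (fully open); newtons is the grip in N (None keeps the last); returns when the fingers have stopped.
- arm.pause(seconds).
- arm.ik(position, orientation): joint angles nearest the present ones, or None.
- telemetry.read_state(): the state.
- imaging.snapshot(name): name is "scene" or "top"; returns the picture (400x640x3 uint8, red, green, blue); there is no depth.
- imaging.camera_model(name): a dict with "intrinsics" (3x3 intrinsics, pixels), "R" (3x3) and "t" (3): a world point X has camera coordinates R X + t. Camera axes: x right, y down, z forward; pixel columns grow to the right and rows downward; lengths in m; the calibration is good to about 2 mm. A picture is of the moment at which its call begins. camera_model takes no time and is no camera call.
A pose or a line that the arm cannot do raises arm.Unreachable and nothing moves.
- job.finish_job(): hands the job in, once; it reports no verdict.
Trained networks look in the newest picture that a camera, given by its name, has taken for a name from the list of things; names that differ only in an ending like _2 or _b are one class to them, and where a whole thing is asked for, a point or a joint stands for the part that bears it (a point fixed in the world has none). Each returns a list of dicts, best first, with "confidence" (0 to 1); they miss things now and then, are a little off and sometimes report something else, mostly with a low value. They report only what shows in the picture. A call takes as long as a camera call. They do not tell look-alikes from the thing itself.
- finder.recognise(target, camera): "position" ([row, column] in pixels, amid what is visible of it).
- finder.tip_of(target, camera): "position" ([row, column] in pixels: a listed point, or the origin of a listed thing).
The state is a dict: "time_s": time; "joint_positions": joint angles; "joint_velocities": joint speeds; "joint_efforts": joint torques, N m; "tcp_pos": TCP position; "tool_rot": TCP orientation; "contact_force": force on the tool from outside, world axes, zero at the start; "wrist_torque": the same for the moment, N m; "grip_width": opening from 0.0 (shut) to 1.0 (fully open).
Only numpy, scipy, OpenCV 4.12 (cv2) and the standard library are available. Lean on these libraries where they do the work, as an engineer would, in place of code of your own. Each camera call takes 0.05 s, during which the arm holds its last target. There are 200 camera calls.

## Working session

There is one attempt and no reset: what is moved stays moved. The work goes in short steps, each a Python script; the robot and the scene stay as the last script left them, time stands still between calls to the robot, and variables do not carry over. Pictures are saved under pics/ and viewed, about 8 in all and at most 12, crops included, and the job is handed in when it is done.

```bash
mkdir -p pics; python3 - <<'E'
from workcell import arm, fingers, telemetry, imaging, job, finder
import cv2,numpy as np
for c in ("scene","top"):
    im=imaging.snapshot(c); cv2.imwrite(f"pics/{c}0.png",im[:,:,::-1])
    m=imaging.camera_model(c); print(c,m["intrinsics"],m["R"],m["t"], -np.array(m["R"]).T@m["t"])
    for n in ("bed","stop","box","toe","head","jar","dish","spatula","beaker","tuberack"):
        print(n,[(np.round(d["position"],1).tolist(),round(d["confidence"],2)) for d in finder.tip_of(n,c)][:3])
s=telemetry.read_state();print(s["time_s"],s["contact_force"],s["tool_rot"])
E
```

```text
scene [[460.65942736   0.         319.7675178 ]
 [  0.         460.65942736 194.83245963]
 [  0.           0.           1.        ]] [[ 0.15825601  0.98736965  0.00749737]
 [ 0.85018062 -0.13239797 -0.50957206]
 [-0.50214335  0.08701696 -0.86039532]] [-0.05043703 -0.43892488  1.83399377] [ 1.30207517 -0.16790134  1.35467394]
bed [([207.7, 312.0], 0.65), ([168.8, 330.8], 0.56)]
stop [([186.2, 371.3], 0.6)]
box [([181.6, 229.6], 0.84), ([217.3, 286.9], 0.82), ([167.6, 273.2], 0.77)]
toe [([224.8, 177.1], 0.75), ([173.3, 281.7], 0.72), ([180.2, 239.6], 0.72)]
head [([191.3, 283.5], 0.91), ([141.6, 269.6], 0.67), ([155.9, 221.9], 0.64)]
jar [([235.4, 349.1], 0.52)]
dish [([262.4, 301.2], 0.59)]
spatula [([168.2, 334.4], 0.52)]
beaker [([150.9, 415.9], 0.68)]
tuberack [([204.0, 449.3], 0.81)]
top [[381.08996087   0.         320.26291589]
 [  0.         381.08996087 199.71329062]
 [  0.           0.           1.        ]] [[-9.13589604e-04 -9.99719264e-01 -2.36761346e-02]
 [-9.92871080e-01  3.72877652e-03 -1.19134862e-01]
 [ 1.19189699e-01  2.33985090e-02 -9.92595751e-01]] [-0.02065675  0.59974032  1.03944947] [ 0.47155427 -0.04720882  1.10271404]
bed [([217.3, 336.4], 0.7)]
stop [([231.3, 259.8], 0.75)]
box [([279.2, 375.5], 0.84), ([265.4, 430.4], 0.83), ([209.4, 365.0], 0.68)]
toe [([271.6, 367.4], 0.96), ([212.1, 348.4], 0.8), ([215.4, 493.4], 0.61)]
head [([268.1, 444.2], 0.92), ([287.3, 384.6], 0.79), ([221.4, 511.1], 0.74)]
jar [([174.6, 300.1], 0.51)]
dish [([155.1, 356.2], 0.88), ([213.0, 361.8], 0.32)]
spatula [([175.7, 298.4], 0.68), ([264.6, 301.8], 0.52)]
beaker [([272.3, 186.7], 0.75)]
tuberack [([196.4, 175.9], 0.6)]
1.1 [ 0.31138912 -0.42117508  0.3945474 ] [[ 9.09867516e-01  4.14898905e-01  3.51549285e-05]
 [ 4.14898906e-01 -9.09867504e-01 -1.52937363e-04]
 [-3.14672175e-05  1.53738480e-04 -9.99999988e-01]]
```

View pics/scene0.png

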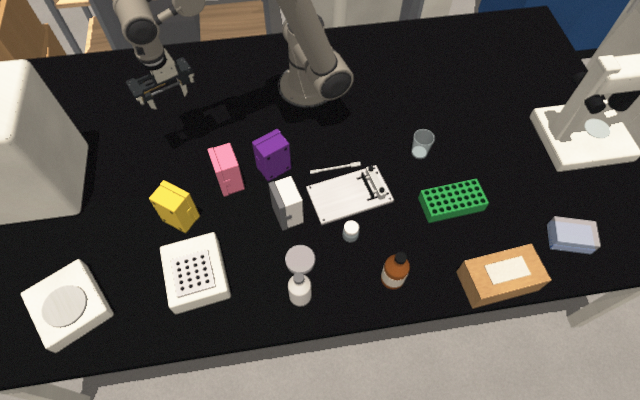

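View pics/top0.png

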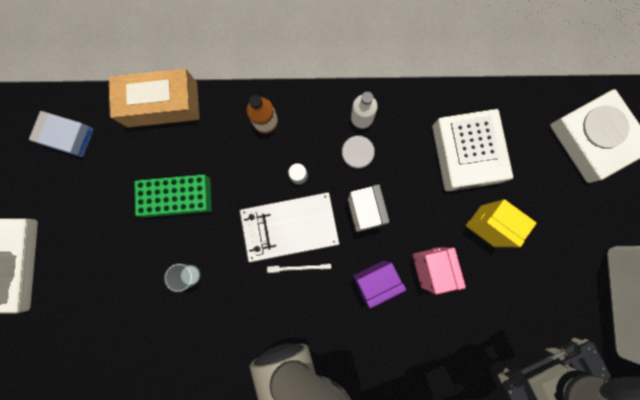

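The white and grey box stands at about (209,368) in top, just right of the bed, whose front edge is about (195..244, 332..338). The stop bar is near column 262, the jar at (174,298), the dish at (152,358), and the spatula at (268,300). I'll measure corners next.

```bash
python3 - <<'E'
import cv2
a=cv2.imread("pics/top0.png")[175:275,230:400]; cv2.imwrite("pics/topc.png",cv2.resize(a,None,fx=4.7,fy=4.7,interpolation=cv2.INTER_CUBIC))
a=cv2.imread("pics/scene0.png")[155:245,255:405]; cv2.imwrite("pics/scc.png",cv2.resize(a,None,fx=5.3,fy=5.3,interpolation=cv2.INTER_CUBIC))
E
```

```text
(no output)
```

View pics/topc.png

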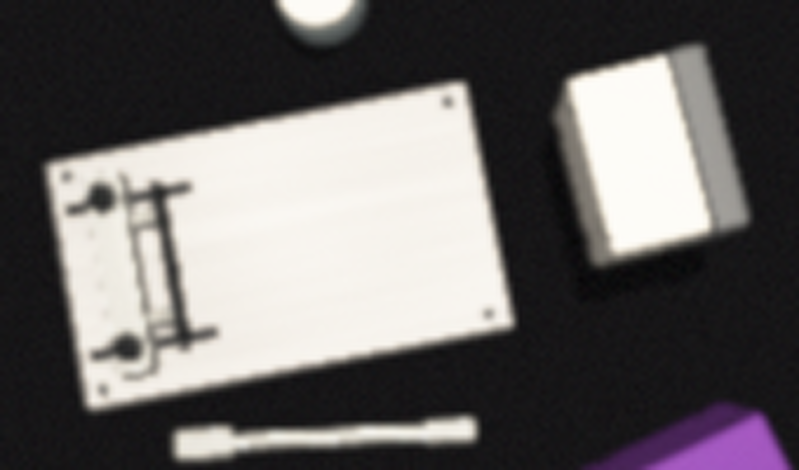

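View pics/scc.png

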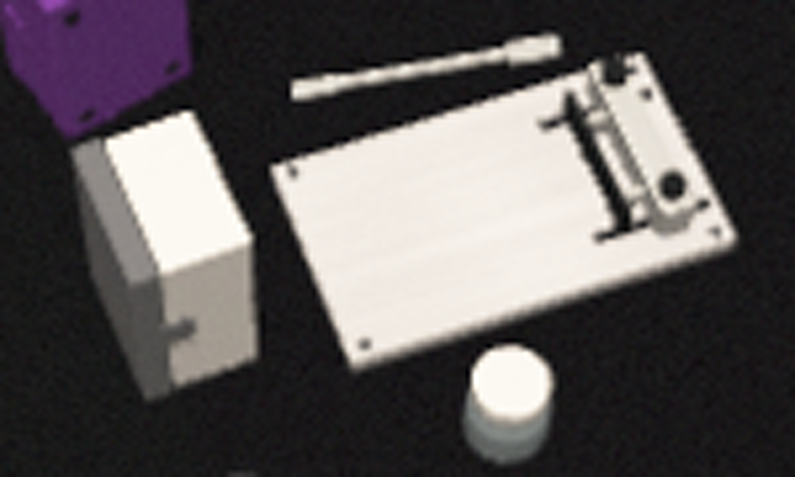

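Corners read off the crops; now I'll fit rectangles in both cameras.

```bash
cat > h.py <<'E'
from workcell import arm, fingers, telemetry, imaging, job, finder
import numpy as np, cv2
from scipy.optimize import least_squares
C={c:imaging.camera_model(c) for c in("scene","top")}
def proj(P,c):
    m=C[c];p=(np.array(m["R"])@np.atleast_2d(P).T).T+m["t"];p=p@np.array(m["intrinsics"]).T;return p[:,:2]/p[:,2:]
def ray(uv,z,c):
    m=C[c];d=np.linalg.inv(np.array(m["intrinsics"])@np.array(m["R"]));o=-np.array(m["R"]).T@m["t"]
    v=d@[uv[0],uv[1],1];return o+v*(z-o[2])/v[2]
def rect(cx,cy,th,L,W,z,off=0):
    # corners: (-L,-W),(−L,+W),(+L,+W),(+L,−W)
    R=np.array([[np.cos(th),-np.sin(th)],[np.sin(th),np.cos(th)]])
    q=np.array([[-L,-W],[-L,W],[L,W],[L,-W]])/2@R.T+[cx,cy]
    return np.c_[q,np.full(4,z)]
def fit(obs,L,W,z,x0):
    f=lambda p:np.concatenate([(proj(rect(*p,L,W,z),c)-o).ravel() for c,o in obs.items()])
    r=least_squares(f,x0);return r.x,r.fun.reshape(-1,2)
E
python3 - <<'E'
from h import *
t=lambda a:(np.array(a)+.5)/4.7-.5+[230,175]
s=lambda a:(np.array(a)+.5)/5.3-.5+[255,155]
# order: front-right(-y_bed) , front-left(+y), rear-left, rear-right.  bed x ~ +world y => bed y ~ -world x
bt=t([(467,82),(513,326),(88,410),(45,160)]); bs=s([(352,368),(272,167),(642,55),(736,242)])
xt=t([(704,44),(748,222),(610,254),(567,78)]); xs=s([(130,287),(72,147),(193,112),(252,240)])
for nm,a,b,L,W,z,x0 in(("bed",bt,bs,.26,.15,.012,[.45,.05,1.6]),("box",xt,xs,.075,.1,.15,[.45,-.13,1.6])):
    for o in({"top":a},{"scene":b},{"top":a,"scene":b}):
        p,r=fit(o,L,W,z,x0);print(nm,list(o),p.round(4),np.abs(r).max().round(2))
for n,uv,z in(("jar",(298,172),.062),("dish",(358,152),.028),("spat",(300,268),0)):print(n,ray(uv,z,"top").round(3))
for n,q in(("purple",[(378,262),(353,285),(367,306),(406,293)]),("pink",[(414,250),(455,247),(465,290),(428,294)]),("yellow",[(500,200),(535,218),(513,247),(468,225)])):
    print(n,*[ray(u,.1,"top")[:2].round(3) for u in q])
E
```

```text
bed ['top'] [0.5258 0.0688 1.7578] 0.85
bed ['scene'] [0.5279 0.0682 1.7611] 0.65
bed ['top', 'scene'] [0.5265 0.0686 1.7591] 1.09
box ['top'] [ 0.5689 -0.1479  1.7976] 0.75
box ['scene'] [ 0.5708 -0.1487  1.8006] 0.91
box ['top', 'scene'] [ 0.5695 -0.1483  1.7987] 1.25
jar [0.674 0.039 0.062]
dish [ 0.738 -0.131  0.028]
spat [0.408 0.037 0.   ]
purple [ 0.429 -0.173] [ 0.37  -0.108] [ 0.318 -0.143] [ 0.35  -0.243]
pink [ 0.46  -0.267] [ 0.467 -0.373] [ 0.358 -0.393] [ 0.348 -0.299]
yellow [ 0.589 -0.495] [ 0.542 -0.582] [ 0.467 -0.521] [ 0.524 -0.409]
```

```bash
cat >> h.py <<'E'
TH=1.7591; u=np.array([np.cos(TH),np.sin(TH),0]); v=np.array([-np.sin(TH)*1,np.cos(TH),0]) 
F0=np.array([.5265,.0686,0])-.13*u
def W(x,y,z): return F0+x*u+y*v+np.array([0,0,z])
def tool(a,s,yaw=0):
    c,n=np.cos(yaw),np.sin(yaw); uu=c*u+n*v; vv=-n*u+c*v
    z=uu*np.sin(np.radians(a))-np.array([0,0,1])*np.cos(np.radians(a)); y=s*vv
    return np.c_[np.cross(y,z),y,z]
def st():
    s=telemetry.read_state(); p=np.array(s["tcp_pos"])-F0; f=np.array(s["contact_force"])
    print("t%.1f bed x%.4f y%.4f z%.4f | F u%.1f v%.1f z%.1f"%(s["time_s"],p@u,p@v,p[2],f@u,f@v,f[2]))
    return s
def boxbed(p): # box centre fit -> bed frame
    d=np.r_[p[:2],0]-F0; return d@u,d@v,p[2]-TH
E
python3 - <<'E'
from h import *
print(boxbed([.5695,-.1483,1.7987]))
for s in(1,-1):
  for a in (40,):
    for x,z in((-.18,.32),(-.18,.016),(-.08,.016)):
      q=arm.ik(W(x,0,z),tool(a,s)); print(s,a,x,z,None if q is None else np.round(q,0))
  for x,z in((-.1,.14),(.05,.14),(-.05,.04),(.05,.04)):
      q=arm.ik(W(x,0,z),tool(0,s)); print(s,0,x,z,None if q is None else np.round(q,0))
E
```

```text
(np.float64(-0.0911151910151581), np.float64(-0.001637773589398275), 0.03959999999999986)
1 40 -0.18 0.32 [-41.  48.  35.  30. 126. 140.]
1 40 -0.18 0.016 [-41.  60.  57.  24.  96. 124.]
1 40 -0.08 0.016 [-36.  54.  72.  26.  86. 124.]
1 0 -0.1 0.14 [-23.  31.  84.  -0.  66. 146.]
1 0 0.05 0.14 [ -9.  26.  92.  -0.  62. 160.]
1 0 -0.05 0.04 [-19.  36.  93.  -0.  51. 151.]
1 0 0.05 0.04 [ -9.  34.  97.  -0.  49. 160.]
-1 40 -0.18 0.32 [-41.  48.  35.  30. 126. -40.]
-1 40 -0.18 0.016 [-41.  60.  57.  24.  96. -56.]
-1 40 -0.08 0.016 [-36.  54.  72.  26.  86. -56.]
-1 0 -0.1 0.14 [-23.  31.  84.  -0.  66. -34.]
-1 0 0.05 0.14 [ -9.  26.  92.  -0.  62. -20.]
-1 0 -0.05 0.04 [-19.  36.  93.  -0.  51. -29.]
-1 0 0.05 0.04 [ -9.  34.  97.  -0.  49. -20.]
```

```bash
python3 - <<'E'
from h import *
arm.move_linear([.218,-.478,.33],vel=.25)
fingers.gripper_to(.45)
R=tool(40,-1)
arm.move_pose(W(-.18,0,.32),R)
arm.move_linear(W(-.18,0,.08),vel=.2,threshold=15); st()
arm.move_linear(W(-.18,0,.016),vel=.08,threshold=8); st()
print(arm.move_linear(W(-.125,0,.016),vel=.03,threshold=6)); st()
im=imaging.snapshot("scene"); cv2.imwrite("pics/s1.png",cv2.resize(im[120:300,200:440,::-1],None,fx=3,fy=3))
E
```

```text
t5.6 bed x-0.1805 y-0.0004 z0.0814 | F u-0.5 v0.3 z0.4
t6.5 bed x-0.1802 y-0.0003 z0.0165 | F u-0.2 v1.0 z-0.6
False
t8.5 bed x-0.1251 y-0.0000 z0.0160 | F u-2.7 v-0.3 z0.4
```

View pics/s1.png

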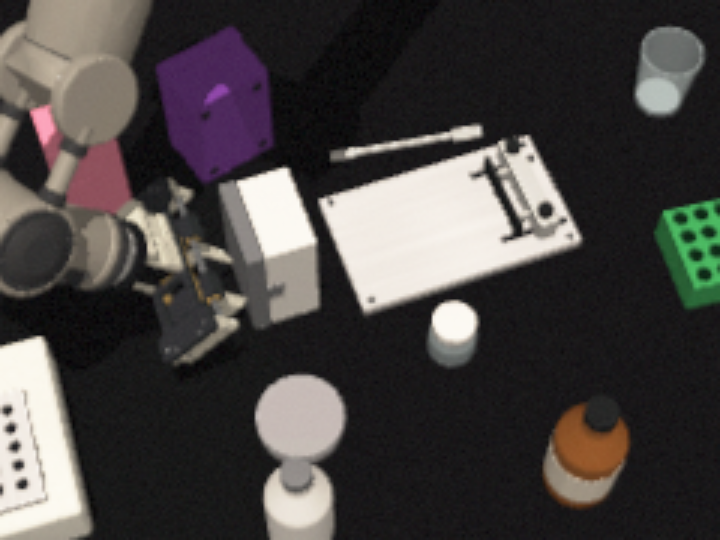

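The box is standing upright and sliding, with the fingers behind its lid face. Next I push on to the bed edge.

```bash
python3 - <<'E'
from h import *
print(arm.move_linear(W(-.095,0,.016),vel=.03,threshold=6)); st()
for x in np.arange(-.092,-.065,.003):
    h=arm.move_linear(W(x,0,.016),vel=.02,threshold=4); s=st()
    f=-np.array(s["contact_force"])@u
    if h or f>6: print("hit",h); break
im=imaging.snapshot("top"); cv2.imwrite("pics/t2.png",cv2.resize(im[165:275,230:400,::-1],None,fx=4.7,fy=4.7,interpolation=cv2.INTER_CUBIC))
E
```

```text
False
t9.7 bed x-0.0949 y0.0000 z0.0160 | F u-1.5 v0.3 z0.2
t10.0 bed x-0.0919 y-0.0000 z0.0160 | F u-1.9 v-0.6 z0.1
t10.3 bed x-0.0888 y0.0000 z0.0160 | F u-1.1 v0.5 z-0.3
t10.6 bed x-0.0857 y0.0000 z0.0160 | F u-0.5 v-0.6 z-0.2
t10.9 bed x-0.0828 y0.0000 z0.0160 | F u-2.1 v-0.2 z-0.0
t11.1 bed x-0.0819 y-0.0004 z0.0158 | F u-3.4 v-0.1 z0.8
hit True
```

View pics/t2.png

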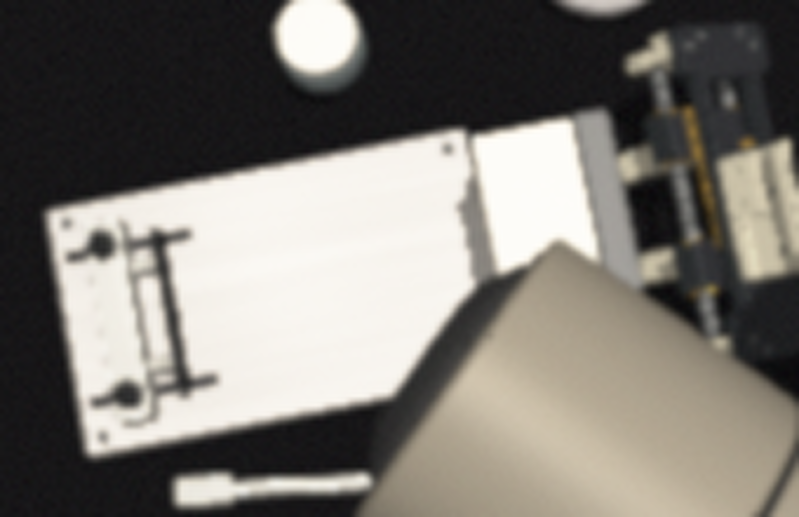

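The box stands square against the bed edge: its rear edge slope is 0.194 and the bed's is 0.189. I'll press once more, then tip it.

```bash
python3 - <<'E'
from h import *
print(arm.move_linear(W(-.078,0,.016),vel=.015,threshold=4)); arm.pause(.4); st()
arm.move_linear(W(-.135,0,.05),vel=.1)
arm.move_linear(W(-.16,0,.2),vel=.2)
im=imaging.snapshot("top"); cv2.imwrite("pics/t3.png",im[:,:,::-1])
R=tool(0,-1)
arm.move_pose(W(-.14,0,.2),R)
arm.move_linear(W(-.13,0,.13),vel=.1); st()
print(arm.move_linear(W(-.06,0,.13),vel=.04,threshold=8)); st()
print(arm.move_linear(W(-.005,0,.13),vel=.04,threshold=8)); st()
arm.pause(.5)
im=imaging.snapshot("scene"); cv2.imwrite("pics/s4.png",cv2.resize(im[120:300,200:440,::-1],None,fx=3,fy=3))
E
```

```text
True
t11.8 bed x-0.0820 y-0.0003 z0.0152 | F u-1.6 v0.1 z2.0
t15.0 bed x-0.1306 y-0.0003 z0.1303 | F u-0.2 v-0.7 z-0.9
False
t16.9 bed x-0.0601 y-0.0000 z0.1299 | F u-2.0 v-0.6 z0.9
False
t18.4 bed x-0.0052 y-0.0000 z0.1300 | F u0.2 v-0.7 z-0.3
```

View pics/s4.png

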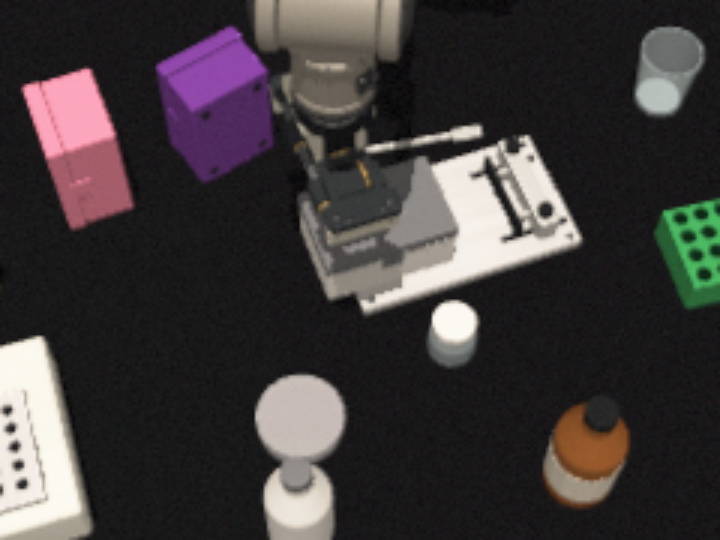

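The box lies on the bed, lid up, with its foot slightly overhanging the front edge. Next I move back behind it and take a top view to check its yaw.

```bash
python3 - <<'E'
from h import *
arm.move_linear(W(-.09,0,.15),vel=.15)
arm.move_linear(W(-.09,0,.042),vel=.12,threshold=8); st()
im=imaging.snapshot("top"); cv2.imwrite("pics/t5.png",cv2.resize(im[165:275,230:400,::-1],None,fx=4.7,fy=4.7,interpolation=cv2.INTER_CUBIC))
E
```

```text
t20.8 bed x-0.0902 y-0.0005 z0.0427 | F u-0.8 v0.1 z0.6
```

View pics/t5.png

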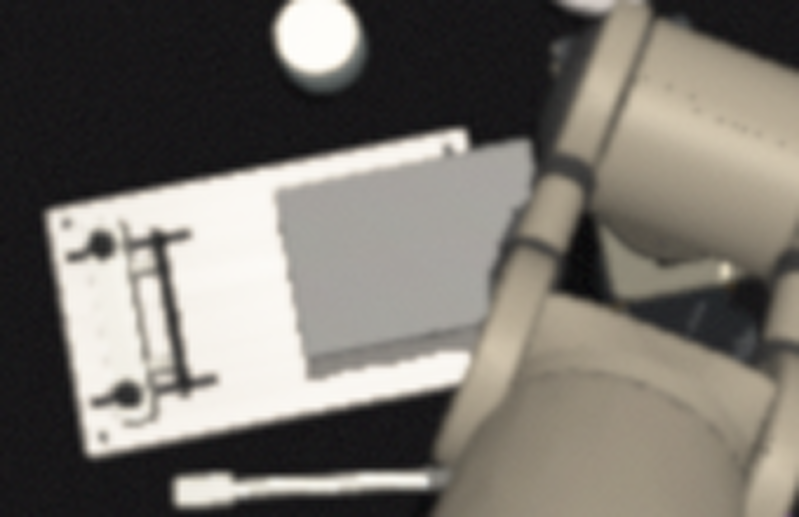

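The box is square on the bed (slope 0.194 against 0.189). Next I push it low, with the tool slightly tilted, and feel for the bumper.

```bash
python3 - <<'E'
from h import *
R=tool(20,-1)
arm.move_linear(W(-.09,0,.025),R,vel=.08); st()
def mean():
    f=[]
    for _ in range(5): arm.pause(.04); f.append(-np.array(telemetry.read_state()["contact_force"])@u)
    return np.mean(f)
print(mean())
print(arm.move_linear(W(-.025,0,.025),vel=.05,threshold=5)); st()
x=-.025; hit=False
while x<.07 and not hit:
    x+=.005; hit=arm.move_linear(W(x,0,.025),vel=.025,threshold=5); s=st()
    if -np.array(s["contact_force"])@u>6: break
print(hit,mean())
E
```

```text
t21.3 bed x-0.0905 y0.0002 z0.0249 | F u0.6 v-0.4 z-0.4
-0.3617442651664185
False
t23.0 bed x-0.0251 y-0.0000 z0.0250 | F u-1.1 v-0.5 z-0.4
t23.3 bed x-0.0197 y0.0000 z0.0250 | F u-0.1 v-0.6 z-0.2
t23.7 bed x-0.0146 y0.0001 z0.0250 | F u0.3 v-0.4 z-0.5
t24.0 bed x-0.0096 y0.0001 z0.0250 | F u-1.1 v-0.3 z-0.5
t24.4 bed x-0.0046 y0.0001 z0.0250 | F u-0.8 v0.3 z-0.6
t24.7 bed x0.0004 y0.0001 z0.0250 | F u-0.9 v-0.9 z0.3
t25.1 bed x0.0054 y0.0001 z0.0250 | F u-0.9 v-0.1 z0.6
t25.4 bed x0.0104 y0.0001 z0.0250 | F u-0.9 v-1.1 z0.1
t25.8 bed x0.0154 y0.0001 z0.0250 | F u-1.2 v0.4 z-0.8
t26.1 bed x0.0204 y0.0001 z0.0250 | F u-1.4 v-0.1 z0.2
t26.5 bed x0.0254 y0.0001 z0.0250 | F u-1.2 v0.8 z-0.1
t26.8 bed x0.0304 y0.0001 z0.0250 | F u-1.3 v0.2 z-0.8
t27.0 bed x0.0319 y-0.0005 z0.0249 | F u-2.9 v-0.4 z1.2
True 2.4406328107814743
```

Bumper felt with the head at about 0.191 m. Now I press up to about 9–10 N in small increments.

```bash
python3 - <<'E'
from h import *
def mean(n=4):
    f=[]
    for _ in range(n): arm.pause(.04); f.append(-np.array(telemetry.read_state()["contact_force"])@u)
    return np.mean(f)
x=.0319
for k in range(25):
    x+=.0003; arm.move_linear(W(x,0,.025),vel=.005,threshold=7); m=mean(); 
    print(round(x,4),round(m,1),end="; ")
    if m>9: break
arm.pause(.6); print("hold",mean(6)); st()
im=imaging.snapshot("scene"); cv2.imwrite("pics/s6.png",im[:,:,::-1])
E
```

```text
0.0322 3.6; 0.0325 4.6; 0.0328 5.8; 0.0331 6.2; 0.0334 7.3; 0.0337 7.7; 0.034 9.1; hold 9.192106971790828
t31.0 bed x0.0325 y-0.0004 z0.0250 | F u-9.7 v-0.5 z-2.0
```

```bash
python3 - <<'E'
from h import *
arm.move_linear(W(.0344,0,.025),vel=.005,threshold=6); arm.pause(.5); st()
arm.move_linear(W(-.04,0,.025),vel=.06)
arm.move_linear(W(-.13,0,.15),vel=.15)
arm.move_linear(W(-.2,0,.33),vel=.2); 
arm.move_pose([.3,-.42,.33],tool(0,-1)); st()
im=imaging.snapshot("top"); cv2.imwrite("pics/t7.png",cv2.resize(im[135:285,200:400,::-1],None,fx=4,fy=4,interpolation=cv2.INTER_CUBIC))
im=imaging.snapshot("scene"); cv2.imwrite("pics/s7.png",cv2.resize(im[120:300,200:440,::-1],None,fx=3,fy=3))
E
```

```text
t31.8 bed x0.0325 y-0.0004 z0.0250 | F u-9.8 v-0.6 z-2.3
t36.8 bed x-0.3076 y0.3131 z0.3299 | F u0.3 v0.2 z-0.3
```

View pics/t7.png

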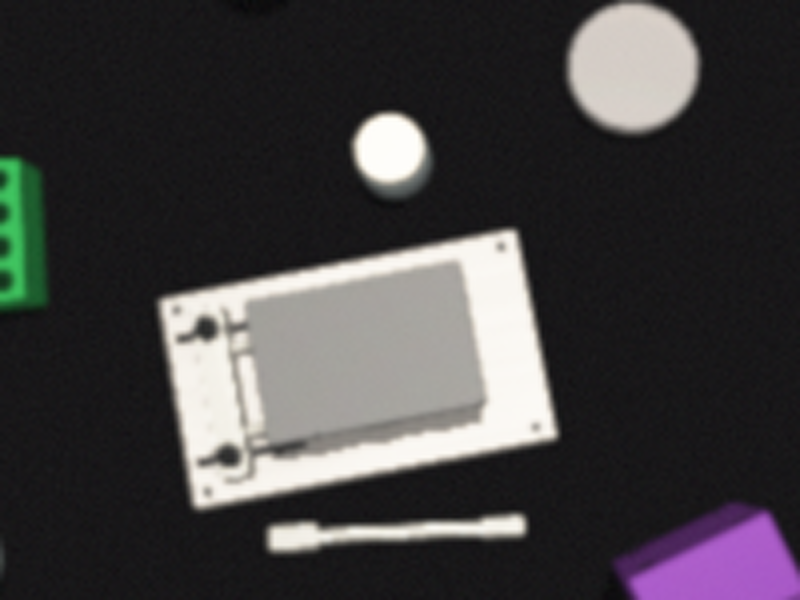

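View pics/s7.png

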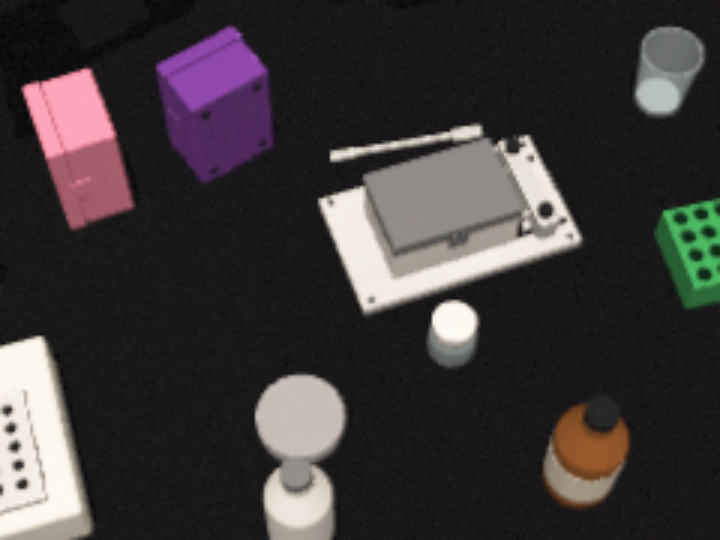

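The box lies lid up at the stop, with head edge (245,300)–(268,443), and everything else is unmoved. I'll fit its pose numerically, then hand in.

```bash
python3 - <<'E'
from h import *
t=(np.array([(460,262),(485,403),(268,445),(245,301)])+.5)/4-.5+[200,135]
s=(np.array([(398,251),(363,176),(488,140),(524,207)])+.5)/3-.5+[200,120]
for o in({"top":t},{"scene":s},{"top":t,"scene":s}):
    p,r=fit(o,.15,.1,.087,[.52,.05,1.76]);b=boxbed(p);print(np.round(b,4),"head x",round(b[0]+.075,4),np.abs(r).max().round(2))
if abs(b[2])<.045 and abs(b[1])<.02: job.finish_job(); print("handed in")
E
```

```text
[ 0.1163 -0.003  -0.0077] head x 0.1913 0.85
[ 0.1159 -0.0063  0.0194] head x 0.1909 1.14
[ 0.1162 -0.0041  0.0021] head x 0.1912 1.46
the job is handed in; nothing more can be done
handed in
```

The job is done and handed in at about 37 s of the 72 s allowed; no verdict is reported.

**What I did:**
- Slid the box upright, pushing low with two fingers, until its foot was felt against the bed's front edge. The top view showed it square to within about 0.01 rad.
- Tipped it over the edge with a high, gentle push, so it lies on its base with the lid up.
- Pushed it along the middle of the bed until the bumper was felt, then pressed it home. The force at the tool was 9.2 N, rising to 9.8 N.
- Moved the arm clear of everything before handing in.

**Last checks:**

| Check | Result |
|---|---|
| Leading end, from the bed's front edge | 0.191 m, the same by touch and by both cameras |
| Offset from the bed's middle line | about -4 mm |
| Squareness, both cameras together | about 0.002 rad |
| Highest tool force I read | 9.8 N |
| Other things on the bench | look unmoved by eye in the last pictures |

**Less certain:**
- **Squareness:** the two cameras disagree slightly, at -0.008 rad from the top and +0.019 rad from the scene camera. Both are inside the 0.06 rad limit.
- **Distance to the bar:** I did not measure the gap to the end stop's bar face. I rely on the bumper contact for that, as the bumper stands at most 22 mm proud.
- **Bumper force:** friction on the bed takes 1–2 N, so the bumper itself saw roughly 8 N.

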